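# Load a tube sleeve into the V of a cross-drilling jig

### The arm

A 7-joint arm with a two-finger parallel gripper is mounted at the origin on a cart in front of the work surface, level with it; the furniture and walls round the work are solid. World frame = base frame: x ahead of the robot, y to its left, z up, the work surface at z = 0. Lengths are in m, angles in rad, forces in N, time in s.
With the tool pointing down it reaches from about 0.425 to 0.95 m from the base axis. Payload 16.7 kg.
Tool frame: the origin (TCP) lies at the very end of the fingers, on their centre line; the grasp point (between the pads) lies 19 mm behind it (bot.hold_point_z is the y of the grasp point in the tool frame, in m); y points along the fingers, x is the direction in which the jaws open and shut, and the axes are right-handed (so a half turn about y gives the same grasp; the last joint's range is limited). The gripper opens to 94 mm and grips with 3 to 60 N. Pads are 16 mm wide; open, the fingers measure 119 mm over their backs; the gripper's body (75 mm by 177 mm) begins 78 mm behind the grasp point.
Start: joints at [-1.399, 0.426, 0.074, 1.606, -0.034, 1.111, -0.067], TCP at [0.213, 0.64, 0.205] pointing down, gripper open.
Joint ranges: [-2.85, 2.85], [-0.5, 2.14], [-1.23, 1.37], [0.21, 2.46], [-1.02, 4.16], [0.16, 2.05], [-2.73, 2.73]. Speed limits (rad/s): [1.89, 1.89, 2.39, 2.39, 3.01, 3.01, 3.01].

### API

Orientations are given as a rotation vector (axis times angle).
In Python, from workcell import status, optics, bot gives the robot as it stands.
- The arm moves only by the tool move_arm, never from a script. Its argument "steps" is a list of rows, each a list of 3 entries, a list of its own where there are three numbers: the gripper's target within -1 to 1 (fully open at 1, half-way at 0, shut at -1), then the shift along the tool's x, y, z in m, then the turn about the tool's y in degrees. A call has 1 to 8 rows; each row is the pose to reach, as a shift and turn from the pose commanded when the call began, along the tool's axes at that moment; what a row does not reach only later rows make up. A row lasts 1/12 s, in which the tool goes at most 41.7 mm and 7.16 degrees, less where a joint would pass 70% of its speed; a pose out of reach is approached as far as the arm can. A call with a gripper value outside its range is refused whole. The fingers move at their own pace and stop on an object; "force" is the grip in N (left out, the last holds). Time passes only in rows, so rows that repeat a pose let the fingers close. It gives the time, the measured TCP pose, the force and the opening at its end, in the units of the state.
- status.sense(): the state, without advancing time (a new reading comes with each control period).
- optics.snapshot(name): name is "side" or "top" or "wrist"; returns a dict with "img" (480x640x3 uint8, red, green, blue), "camera_matrix" (3x3 intrinsics, pixels), "R" (3x3) and "t" (3): a world point X has camera coordinates R X + t. Camera axes: x right, y down, z forward; pixel columns grow to the right and rows downward; lengths in m; the calibration is good to about 2 mm. A picture is of the moment at which its call begins. There is no depth.
- bot.close_job(): hands the job in, once; it reports no verdict.
The state is a dict: "clock": time; "qpos": joint angles; "qd": joint speeds; "joint_efforts": joint torques, N m; "ee_pos": TCP position; "eef_rot": TCP orientation; "ft_force": force on the tool from outside, world axes, zero at the start; "wrist_torque": the same for the moment, N m; "width": opening from 0.0 (shut) to 1.0 (fully open).
Only numpy, scipy, OpenCV 4.12 (cv2) and the standard library are available. Lean on these libraries where they do the work, as an engineer would, in place of code of your own. Each camera call takes 0.05 s, during which the arm holds its last target.

### The job

Load the drilling jig for its next hole: take the yellow sleeve that lies in the wooden cradle, lay it gently in the open end of the jig's V, and push it along the V under the sprung plunger until it is fully home against the stop at the end, resting on both jaws. Press it firmly on the stop for a moment so that you feel it is home, but with no more than about 20 N; then let go and leave it there. Do not disturb the standing sleeve, the chuck key, the oil can or the lock core lying loose on the bench.

Things in the scene. Friction and masses are not known exactly. Their poses are not given: they have to be found in the camera images.
- jig: Drilling jig fixed to the bench, grey metal, base plate 130x80x10. Origin: bench level under the V. The V (90 deg, upright, 97 long, x -50 to +47) runs along its x axis; +x points from the open loading end to the stop. Jaw tops 37 above the bench. A sleeve in the V has its axis at y 0, z 46. A bridge (x 4 to 34, y +-38, z 68 to 78; its fittings to z 86, posts y 28 to 38 each side) spans the V. End plate x 49 to 59, z to 66. Stop: see jaw_right.
- jaw_left: The ground steel jaw plate that forms the V flank on the jig's +y side; its frame is the jig's. A seated sleeve touches its sloping face 12 mm from the V's middle, 34 mm above the bench. Oiled, friction about 0.15.
- jaw_right: The same jaw plate on the jig's -y side. Behind the bridge, in the V's end, stands the stop (stop_pad): a rigid flat round steel pad, 32 diameter, concentric with a seated sleeve, on a locked screw. The last user set its face somewhere between jig x 28 and 43; the setting is not measured and must be felt.
- plunger (a joint): Round-nosed spring plunger (nose radius 9) under the bridge over the V, at jig x 12, value = lift in m: 0 when free, its tip then reaches 2.5 mm below the top of a seated sleeve, and it rides up to 0.0025 when the sleeve is pushed under it. Spring 8 to 10 N: expect a bump of about 8 to 17 N at its nose (sleeve end near jig x 6), then a steady drag of about 2 to 12 N.
- sleeve: Yellow tube sleeve, 34 outside, 26 bore, 55 long, 0.12 kg, lying in the cradle, its axis 46 above the bench. Origin: centre of one end face; its z axis runs along the tube to the other end. Either end may go first.
- sleeve_mid (a point): Middle of the yellow sleeve, on its axis. When home it is 27.5 before the stop's face, so at jig x 0.5 to 15.5.
- cradle: Wooden cradle fixed on the bench, 64 along its x by 60, two rails (tops at 34) that the sleeve lies between along x. Origin: bench level under its middle.
- spare_sleeve: A second yellow sleeve, standing upright; leave alone. Origin under its middle.
- chuck_key: Grey chuck key, 56x60x17, lying; leave alone.
- oil_can: Red oil can with a thin spout, 66x84x166, standing; leave alone.
- lock_core_a: Lock core with a key in it, 22x93x14, lying; leave alone.

How it is judged:
By the outcome, as a careful person would: the job done as asked, in the order asked, and still so for the second after the job is handed in, with the robot touching nothing.
It also fails if it takes over 61 s, if anything falls off the work surface, if the arm or the gripper's body presses on something with over 40 N, if the wrist force passes 120 N, or if a joint passes its speed limit or range.

## Working session

There is one attempt and no reset: what is moved stays moved. The work goes in short steps, Python scripts to look and compute and a tool call to move; the robot and the scene stay as the last step left them, time stands still between calls to the robot, and variables do not carry over. Pictures are saved under pics/ and viewed, and the job is handed in when it is done.

Besides the shell and the picture viewer there is one more tool, called after ">>>" by a JSON object that holds its "api" and its "payload". move_arm: Moves the arm, as the interface text tells. Its arguments: {"type":"object","properties":{"steps":{"type":"array"},"force":{"type":"number"}},"required":["steps"]}

```bash
ls; mkdir -p pics; cat > h.py <<'E'
from workcell import status, optics, bot
import numpy as np, cv2
from scipy.spatial.transform import Rotation as Ro
def snap(n,f):
    s=optics.snapshot(n); cv2.imwrite('pics/'+f+'.png',s['img'][:,:,::-1])
    np.savez('pics/'+f+'.npz',**s); return s
def load(f): return dict(np.load('pics/'+f+'.npz'))
def ray(s,u,v):
    d=s['R'].T@np.linalg.solve(s['camera_matrix'],[u,v,1.]); return -s['R'].T@s['t'],d
def onz(s,u,v,z):
    c,d=ray(s,u,v); return c+d*(z-c[2])/d[2]
def proj(s,X):
    p=s['camera_matrix']@(s['R']@np.array(X)+s['t']); return p[:2]/p[2]
E
python3 - <<'E'
from h import *
for n in ['side','top','wrist']:
    s=snap(n,n+'0'); print(n,-s['R'].T@s['t'],s['R'][2])
st=status.sense(); print(st); print(Ro.from_rotvec(st['eef_rot']).as_matrix(), bot.hold_point_z)
E
```

```text
pics
side [1.14520505 0.23283722 0.85740013] [-0.65150888 -0.17028792 -0.73928222]
top [0.30036735 0.05306712 1.19748765] [ 0.12872307 -0.02440985 -0.99138011]
wrist [0.14873562 0.66151518 0.38467038] [ 0.22436185 -0.07622637 -0.9715201 ]
{'clock': 0.15, 'qpos': array([-1.39849341,  0.42659977,  0.07384631,  1.60646127, -0.03410532,
        1.11076689, -0.06708093]), 'qd': array([-0.00026063, -0.00111915,  0.00075142, -0.00349095, -0.00050324,
        0.00022012,  0.00125907]), 'joint_efforts': array([ 3.01506880e-03, -9.36272979e+01,  3.66861485e+00, -4.54427183e+01,
       -4.88550228e-02,  1.80071988e-02,  1.17806831e-04]), 'ee_pos': array([0.21339633, 0.64002812, 0.20492798]), 'eef_rot': array([-1.34505862, -0.96840743,  0.96966546]), 'ft_force': array([0.06362865, 0.14866783, 0.83123581]), 'wrist_torque': array([0.02475324, 0.0354495 , 0.00346279]), 'width': 0.9999461348962653}
[[ 3.16283322e-01 -2.56520796e-04 -9.48664743e-01]
 [ 9.48664277e-01 -9.42297301e-04  3.16283421e-01]
 [-9.75057502e-04 -9.99999523e-01 -5.46808054e-05]] -0.0188
```

View pics/top0.png

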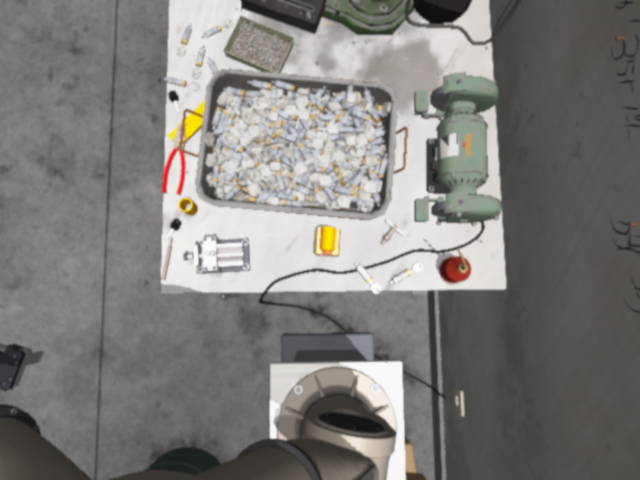

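View pics/side0.png

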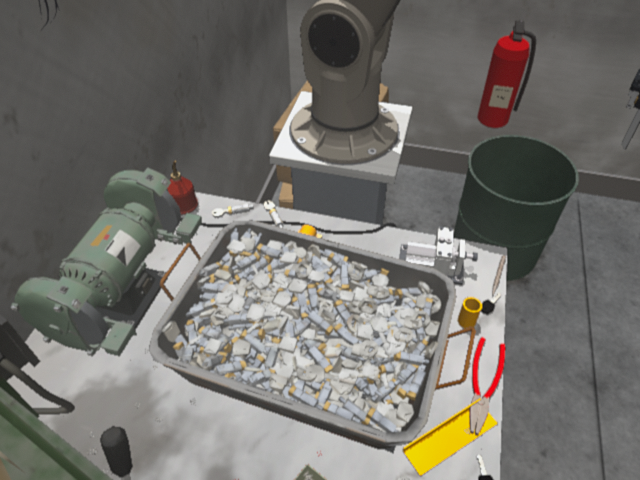

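View pics/wrist0.png

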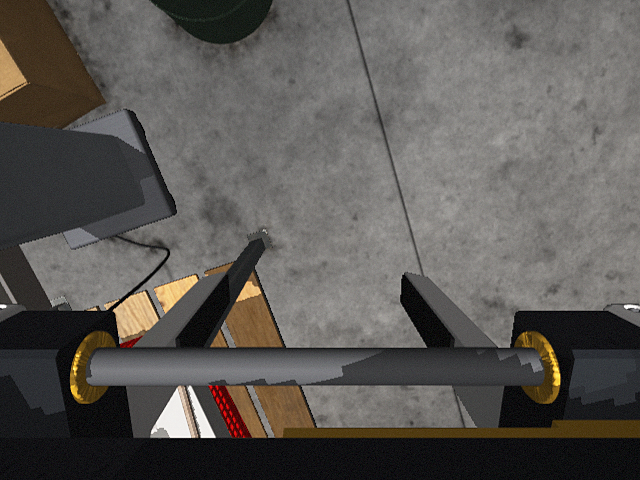

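The top view has the jig at about (222,253), the sleeve in its cradle at (327,240), and the standing sleeve at (188,206). In the side view the jig is at (440,250). I'll zoom in to measure.

```bash
python3 - <<'E'
from h import *
s=load('top0'); im=s['img'][:,:,::-1]
c=im[190:300,160:360]; cv2.imwrite('pics/topz.png',cv2.resize(c,None,fx=4,fy=4,interpolation=cv2.INTER_CUBIC))
s2=load('side0'); c=s2['img'][:,:,::-1][215:305,290:490]; cv2.imwrite('pics/sidez.png',cv2.resize(c,None,fx=4,fy=4,interpolation=cv2.INTER_CUBIC))
for p in [(222,253),(327,240),(188,206),(392,230),(455,268),(369,277),(405,274)]: print(p,onz(s,*p,0.04))
E
```

```text
(222, 253) [0.41161963 0.26672739 0.04      ]
(327, 240) [0.44046248 0.01641977 0.04      ]
(188, 206) [0.52591944 0.34980682 0.04      ]
(392, 230) [ 0.4633195  -0.14081834  0.04      ]
(455, 268) [ 0.37005484 -0.28951721  0.04      ]
(369, 277) [ 0.35082261 -0.08245319  0.04      ]
(405, 274) [ 0.3570149 -0.1687428  0.04     ]
```

View pics/topz.png

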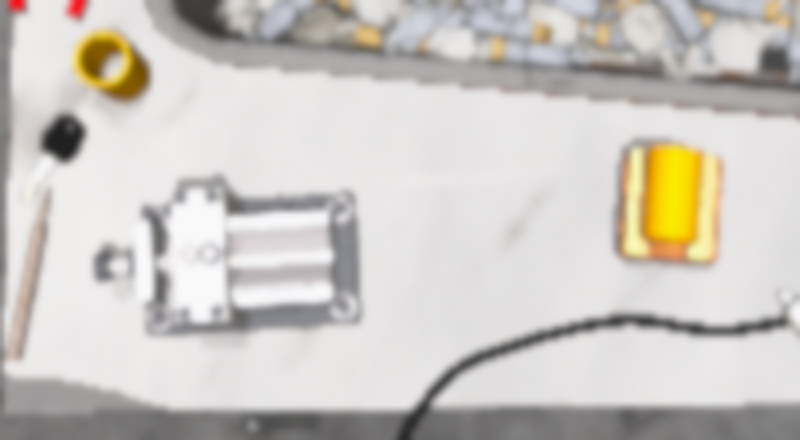

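View pics/sidez.png

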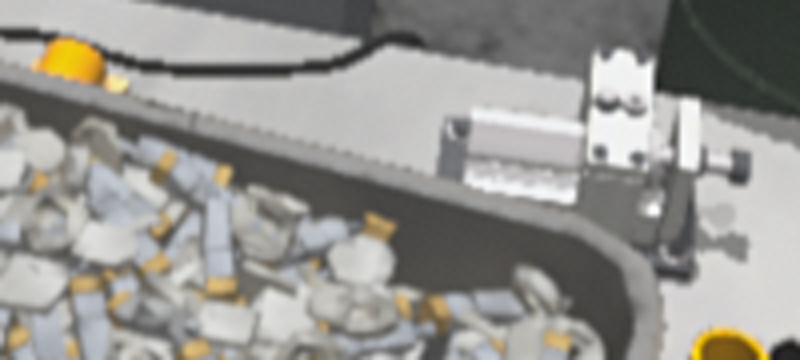

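>>> {"api": "move_arm", "payload": {"steps": [[1, [-0.333, -0.095, -0.266], -18.4], [1, [-0.333, -0.095, -0.266], -18.4], [1, [-0.333, -0.095, -0.266], -18.4], [1, [-0.333, -0.095, -0.266], -18.4], [1, [-0.333, -0.095, -0.266], -18.4], [1, [-0.333, -0.095, -0.266], -18.4], [1, [-0.333, -0.095, -0.266], -18.4], [1, [-0.333, -0.095, -0.266], -18.4]]}}

```text
clock: 0.82
ee_pos: [0.3259, 0.3328, 0.2783]
eef_rot: [-1.209, -1.208, 1.209]
ft_force: [1.1, 0.5, 0.3]
width: 1.001
```

>>> {"api": "move_arm", "payload": {"steps": [[1, [-0.04, -0.01, -0.014], 0], [1, [-0.08, -0.02, -0.028], 0], [1, [-0.09, -0.02, -0.03], 0], [1, [-0.09, -0.02, -0.03], 0], [1, [-0.09, -0.02, -0.03], 0]]}}

```text
clock: 1.23
ee_pos: [0.3557, 0.2447, 0.2982]
eef_rot: [-1.21, -1.208, 1.207]
ft_force: [-0.6, -0.0, -0.2]
width: 1.002
```

```bash
python3 - <<'E'
from h import *
s=snap('wrist','w1'); print(-s['R'].T@s['t'],s['R'])
st=status.sense(); print(st['qpos'],st['ee_pos'],st['ft_force'])
E
```

```text
[0.28744892 0.2444176  0.47798207] [[ 2.56362581e-03  9.99996497e-01  6.58917932e-04]
 [ 9.71493176e-01 -2.64675256e-03  2.37052744e-01]
 [ 2.37053658e-01  3.24197413e-05 -9.71496558e-01]]
[-0.99012741 -0.07825486  0.22333593  2.00494631  0.01825914  1.21286935
  0.79650677] [0.35536074 0.24548859 0.29793146] [-0.09041804 -0.05875406  0.19238319]
```

View pics/w1.png

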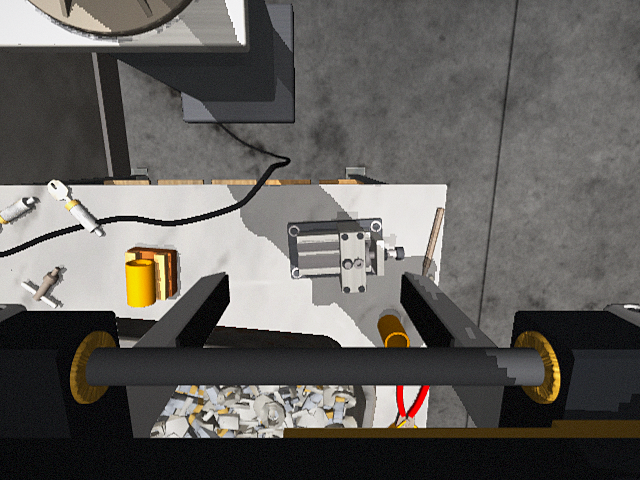

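The wrist view shows both: jig base at columns 289–383, rows 219–278, with the bridge at 340–368; the sleeve at (140,280). The jig's loading end faces left (world -y), so its +x is about world +y. Next I'll zoom in and measure edges.

```bash
python3 - <<'E'
from h import *
s=load('w1'); im=s['img'][:,:,::-1]
cv2.imwrite('pics/w1j.png',cv2.resize(im[205:305,275:415],None,fx=5.5,fy=5.5,interpolation=cv2.INTER_CUBIC))
cv2.imwrite('pics/w1s.png',cv2.resize(im[235:325,105:205],None,fx=6,fy=6,interpolation=cv2.INTER_CUBIC))
h=cv2.cvtColor(im,cv2.COLOR_BGR2HSV)
m=cv2.inRange(h,(18,150,90),(32,255,255)); 
n,l,st,c=cv2.connectedComponentsWithStats(m)
for i in range(1,n):
    if st[i,4]>60: 
        pts=np.argwhere(l==i)[:,::-1].astype(np.float32); print(st[i],c[i],cv2.minAreaRect(pts))
E
```

```text
[ 125  259   29   48 1206] [139.51077944 283.013267  ] ((139.0, 282.5), (47.0, 28.0), 90.0)
[384 331  26  17 124] [396.66935484 337.67741935] ((396.5, 339.0), (16.0, 25.0), 90.0)
[534 334  27  69 588] [550.19047619 371.63435374] ((547.2996215820312, 368.11883544921875), (25.882184982299805, 67.91244506835938), 1.080924153327942)
[ 70 343  19  61 364] [ 75.71978022 374.84065934] ((77.5704116821289, 373.2710266113281), (59.92661666870117, 16.856510162353516), 86.05481719970703)
```

View pics/w1j.png

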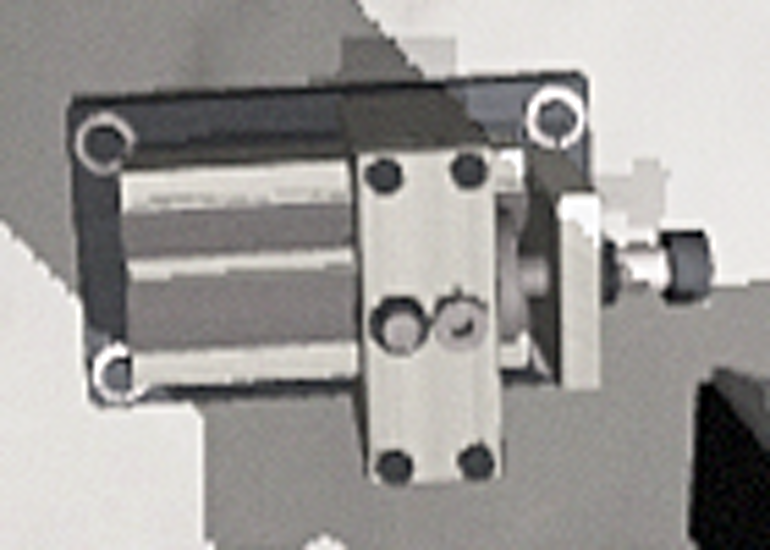

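View pics/w1s.png

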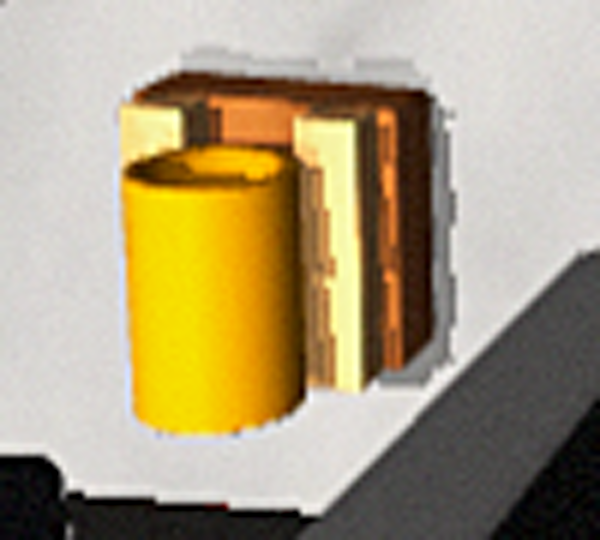

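```bash
python3 - <<'E'
from h import *
s=load('w1')
J=lambda x,y,z: onz(s,275+(x+.5)/5.5-.5,205+(y+.5)/5.5-.5,z)
S=lambda x,y,z: onz(s,105+(x+.5)/6-.5,235+(y+.5)/6-.5,z)
tl,tr,bl=J(70,99,.01),J(587,72,.01),J(90,405,.01)
print('base',tl,tr,bl,np.linalg.norm(tr-tl),np.linalg.norm(bl-tl),np.degrees(np.arctan2(*(tr-tl)[[0,1]])),np.degrees(np.arctan2(*(bl-tl)[[1,0]])))
print('centre base',(tr+bl)/2)
c=[J(*p,.078) for p in [(357,152),(492,148),(502,480),(366,482)]]
print('bridge',np.array(c),'mid',np.mean(c,0),[np.linalg.norm(c[i]-c[i-1]) for i in range(4)])
print('bridge dirs',np.degrees(np.arctan2(*((c[1]+c[2]-c[0]-c[3]))[[0,1]])), (c[3]-c[0]), c[2]-c[1])
j=[J(*p,.037) for p in [(121,172),(352,160),(134,381),(358,373)]]
print('jaw outer',np.array(j),np.linalg.norm(j[2]-j[0]))
# V bottom line
v=[J(*p,.022) for p in [(128,270),(352,258)]]; print('V bottom?',v)
a=[S(*p,.046) for p in [(124,185),(133,405),(298,170),(305,405)]]
print('sleeve sides',np.array(a))
# top rim of near face and far end
print('ends', S(211,148,.063),S(218,433,.063),S(211,148,.063)-S(218,433,.063))
k=[S(*p,.034) for p in [(120,102),(355,117),(362,390)]]; print('rails',k)
E
```

```text
base [0.37134111 0.20720474 0.01      ] [0.36491223 0.33522017 0.01      ] [0.45142927 0.21066828 0.01      ] 0.12817675781874507 0.08016301697596323 -2.8749544179115674 2.4763080097735695
centre base [0.40817075 0.27294422 0.01      ]
bridge [[0.37079095 0.2736485  0.078     ]
 [0.36999721 0.30245066 0.078     ]
 [0.44547947 0.30702696 0.078     ]
 [0.44586859 0.27673343 0.078     ]] mid [0.40803405 0.28996489 0.078     ] [np.float64(0.0751409992934753), np.float64(0.028813095810437957), np.float64(0.07562085516474609), np.float64(0.030296034810656347)]
bridge dirs -1.1466870540429746 [0.07507765 0.00308493 0.        ] [0.07548226 0.00457631 0.        ]
jaw outer [[0.38400197 0.2210165  0.037     ]
 [0.38125533 0.27549413 0.037     ]
 [0.43586269 0.22339645 0.037     ]
 [0.43397692 0.27767259 0.037     ]] 0.051915307382427875
V bottom? [array([0.41207286, 0.22158141, 0.022     ]), array([0.40915625, 0.27689114, 0.022     ])]
sleeve sides [[ 0.42068106 -0.00145069  0.046     ]
 [ 0.47172891 -0.00617449  0.046     ]
 [ 0.41740158  0.03655265  0.046     ]
 [ 0.47183759  0.03201481  0.046     ]]
ends [0.40749141 0.0272706  0.063     ] [0.47095875 0.02103841 0.063     ] [-6.34673384e-02  6.23218814e-03 -5.55111512e-17]
rails [array([ 0.40529282, -0.00664726,  0.034     ]), array([0.40885682, 0.04470989, 0.034     ]), array([0.47333012, 0.03950653, 0.034     ])]
```

>>> {"api": "move_arm", "payload": {"steps": [[1, [-0.23, 0.158, -0.075], 5], [1, [-0.23, 0.158, -0.075], 5], [1, [-0.23, 0.158, -0.075], 5], [1, [-0.23, 0.158, -0.075], 5], [1, [-0.23, 0.158, -0.075], 5], [1, [-0.23, 0.158, -0.075], 5], [1, [-0.23, 0.158, -0.075], 5], [1, [-0.23, 0.158, -0.075], 5]]}}

```text
clock: 1.95
ee_pos: [0.4299, 0.0108, 0.1367]
eef_rot: [-1.251, -1.138, 1.147]
ft_force: [-1.6, 0.5, -0.9]
width: 1.001
```

>>> {"api": "move_arm", "payload": {"steps": [[1, [0, 0, 0], 0], [1, [0, 0, 0], 0]]}}

```text
clock: 2.12
ee_pos: [0.4306, 0.0161, 0.1398]
eef_rot: [-1.249, -1.144, 1.146]
ft_force: [0.2, 0.4, -0.4]
width: 1.0
```

```bash
python3 - <<'E'
from h import *
s=snap('wrist','w2'); print(-s['R'].T@s['t'],s['R'])
st=status.sense(); print(st['qpos'],st['ee_pos'],st['ft_force']);print(Ro.from_rotvec(st['eef_rot']).as_matrix().round(4))
E
```

```text
[0.36273155 0.02182459 0.31967418] [[ 8.71298455e-02  9.96196558e-01 -8.98399380e-04]
 [ 9.68067890e-01 -8.44567802e-02  2.36033074e-01]
 [ 2.35059460e-01 -2.14352369e-02 -9.71744607e-01]]
[-0.69378057  0.10340855  0.54552048  2.2211973  -0.07236583  0.83329107
  1.38301508] [0.43067892 0.0164321  0.14015528] [-0.71670514  0.46211913  0.07593327]
[[ 8.580e-02 -1.000e-04 -9.963e-01]
 [ 9.963e-01 -1.000e-04  8.580e-02]
 [-1.000e-04 -1.000e+00  1.000e-04]]
```

View pics/w2.png

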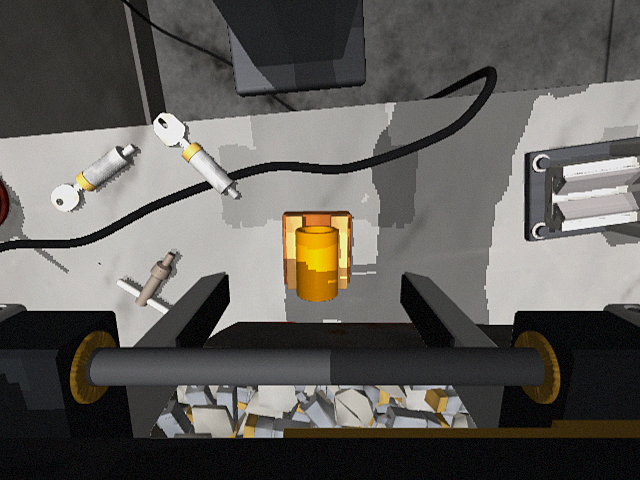

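```bash
python3 - <<'E'
from h import *
s=load('w2'); im=s['img'][:,:,::-1]
cv2.imwrite('pics/w2s.png',cv2.resize(im[200:310,270:370],None,fx=5,fy=5,interpolation=cv2.INTER_CUBIC))
g=cv2.inRange(cv2.cvtColor(im,cv2.COLOR_BGR2HSV),(18,225,110),(32,255,255))
for r in range(222,306,6):
    x=np.where(g[r,285:350])[0]+285
    if len(x): 
        L,Rr=onz(s,x[0]-.5,r,.046),onz(s,x[-1]+.5,r,.046); print(r,x[0],x[-1],((L+Rr)/2).round(4),(Rr-L).round(4))
E
```

```text
228 301 331 [0.4158 0.018  0.046 ] [0.0022 0.0247 0.    ]
234 296 336 [0.4207 0.0176 0.046 ] [0.0029 0.0329 0.    ]
240 296 336 [0.4256 0.0172 0.046 ] [0.0029 0.033  0.    ]
246 296 336 [0.4306 0.0167 0.046 ] [0.0029 0.0331 0.    ]
252 296 336 [0.4356 0.0163 0.046 ] [0.0029 0.0333 0.    ]
258 297 336 [0.4407 0.0163 0.046 ] [ 0.0028  0.0326 -0.    ]
264 298 336 [0.4459 0.0162 0.046 ] [0.0028 0.0319 0.    ]
270 298 336 [0.451  0.0158 0.046 ] [ 0.0028  0.0321 -0.    ]
276 298 335 [0.4562 0.0149 0.046 ] [0.0027 0.0314 0.    ]
282 298 336 [0.4614 0.0149 0.046 ] [0.0028 0.0323 0.    ]
288 298 336 [0.4667 0.0145 0.046 ] [0.0028 0.0325 0.    ]
294 298 334 [0.472  0.0132 0.046 ] [0.0027 0.0309 0.    ]
300 309 324 [0.4774 0.0131 0.046 ] [0.0012 0.0134 0.    ]
```

View pics/w2s.png

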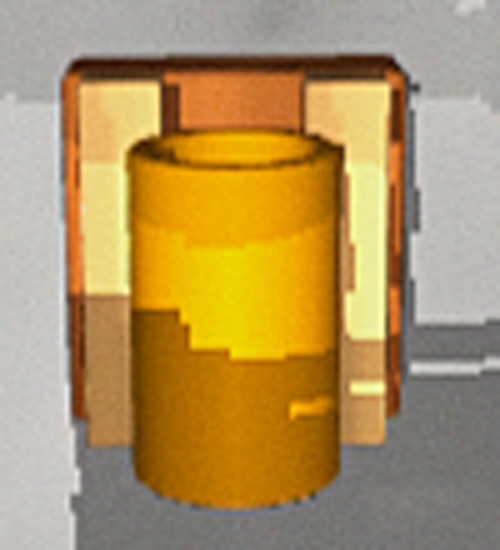

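>>> {"api": "move_arm", "payload": {"steps": [[1, [0.0007, 0.03, -0.013], 0], [1, [0.0007, 0.065, -0.013], 0], [1, [0.0007, 0.09, -0.013], 0], [1, [0.0007, 0.1, -0.013], 0], [1, [0.0007, 0.1005, -0.013], 0], [1, [0.0007, 0.1005, -0.013], 0], [1, [0.0007, 0.1005, -0.013], 0]]}}

```text
clock: 2.75
ee_pos: [0.4444, 0.015, 0.0409]
eef_rot: [-1.25, -1.146, 1.143]
ft_force: [0.5, 1.3, 0.7]
width: 0.999
```

>>> {"api": "move_arm", "payload": {"steps": [[-0.5, [0, 0, 0], 0], [-0.5, [0, 0, 0], 0], [-0.5, [0, 0, 0], 0], [-0.5, [0, 0, 0], 0], [-0.5, [0, 0, 0], 0], [-0.5, [0, 0, 0], 0]], "force": 15}}

```text
clock: 3.25
ee_pos: [0.4435, 0.0144, 0.0396]
eef_rot: [-1.25, -1.144, 1.144]
ft_force: [1.0, 0.3, -0.8]
width: 0.611
```

>>> {"api": "move_arm", "payload": {"steps": [[-0.5, [0.001, 0, 0], 0], [-0.5, [0.001, 0, 0], 0], [-0.5, [0.001, 0, 0], 0], [-0.5, [0.001, 0, 0], 0], [-0.5, [0.001, 0, 0], 0], [-0.5, [0.001, 0, 0], 0]]}}

```text
clock: 3.75
ee_pos: [0.4437, 0.016, 0.0396]
eef_rot: [-1.249, -1.145, 1.144]
ft_force: [0.1, 4.6, 1.0]
width: 0.357
```

```bash
python3 - <<'E'
from h import *
s=snap('wrist','w3')
st=status.sense(); print(st['clock'],st['qpos'],st['ee_pos'],st['ft_force'],st['width'])
E
```

```text
3.8 [-0.59534834  0.32935129  0.484498    2.27169265 -0.2737539   0.59349739
  1.57876835] [0.44371865 0.01604726 0.03956781] [-0.75141567  4.5892223   2.72531385] 0.3604311325554695
```

View pics/w3.png

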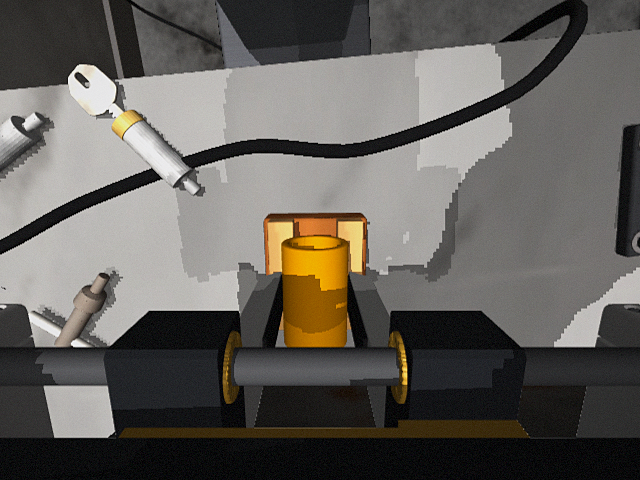

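>>> {"api": "move_arm", "payload": {"steps": [[-0.5, [0, -0.004, 0], 0], [-0.5, [0, -0.012, 0], 0], [-0.5, [0, -0.03, 0], 0], [-0.5, [0, -0.06, 0], 0], [-0.5, [0, -0.09, 0], 0], [-0.5, [0, -0.11, 0], 0], [-0.5, [0, -0.11, 0], 0]]}}

```text
clock: 4.38
ee_pos: [0.4455, 0.0153, 0.1534]
eef_rot: [-1.252, -1.148, 1.139]
ft_force: [0.9, 0.0, -1.4]
width: 0.353
```

>>> {"api": "move_arm", "payload": {"steps": [[-0.5, [0.03, 0, 0.012], 0], [-0.5, [0.065, 0, 0.026], 0], [-0.5, [0.1, 0, 0.04], 0], [-0.5, [0.13, 0, 0.052], 0], [-0.5, [0.14, 0, 0.057], 0], [-0.5, [0.14, 0, 0.057], 0], [-0.5, [0.14, 0, 0.057], 0]]}}

```text
clock: 4.97
ee_pos: [0.3988, 0.1597, 0.1493]
eef_rot: [-1.249, -1.144, 1.146]
ft_force: [0.2, -0.5, -2.1]
width: 0.358
```

```bash
python3 - <<'E'
from h import *
s=snap('wrist','w4');im=s['img'][:,:,::-1]
cv2.imwrite('pics/w4j.png',cv2.resize(im[170:310,375:575],None,fx=4,fy=4,interpolation=cv2.INTER_CUBIC))
st=status.sense(); print(st['clock'],st['qpos'],st['ee_pos'],st['ft_force'],st['width']);print(-s['R'].T@s['t'])
E
```

```text
5.0167 [-0.94013348  0.08307805  0.43703028  2.20968208 -0.04605872  0.85760579
  1.00821909] [0.39910957 0.15906055 0.1493777 ] [-0.73751345 -0.21000432 -1.34739314] 0.36112885388202604
[0.33092037 0.1654644  0.32917223]
```

View pics/w4.png

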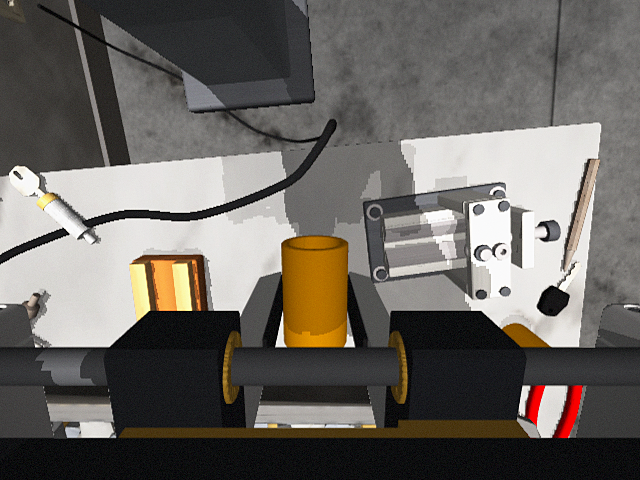

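View pics/w4j.png

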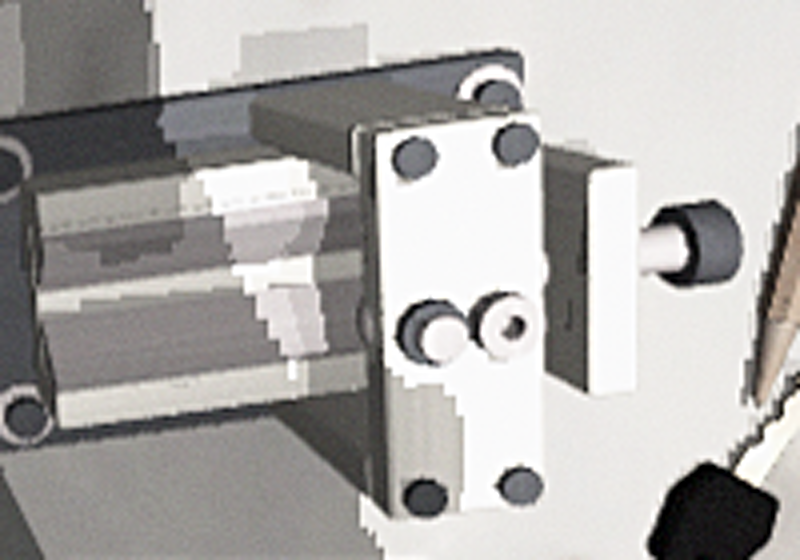

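```bash
python3 - <<'E'
from h import *
s=load('w4'); im=s['img'][:,:,::-1]
J=lambda x,y,z: onz(s,375+(x+.5)/4-.5,170+(y+.5)/4-.5,z)
c=np.array([J(*p,.078) for p in [(370,128),(540,112),(545,503),(390,517)]])
print(c,c.mean(0),[np.linalg.norm(c[i]-c[i-1]) for i in range(4)])
j=np.array([J(*p,.037) for p in [(36,192),(55,430),(350,166),(362,392)]]); print('jaw',j, j[2]-j[0],j[3]-j[1])
v=np.array([J(*p,.022) for p in [(40,302),(362,258)]]);print(v)
ep=np.array([J(*p,.066) for p in [(590,172),(636,166),(635,390),(592,392)]]); print('endplate',ep,ep.mean(0))
cv2.imwrite('pics/w4k.png',cv2.resize(im[180:290,350:470],None,fx=6,fy=5.4,interpolation=cv2.INTER_CUBIC))
E
```

```text
[[0.36997417 0.27233714 0.078     ]
 [0.36974549 0.30275525 0.078     ]
 [0.44551904 0.30708622 0.078     ]
 [0.44582774 0.2773955  0.078     ]] [0.40776661 0.28989353 0.078     ] [np.float64(0.07602204300328094), np.float64(0.030418970649177344), np.float64(0.07589721932299247), np.float64(0.029692320127821085)]
jaw [[0.3838235  0.21940156 0.037     ]
 [0.43742567 0.2214363  0.037     ]
 [0.38404728 0.28570368 0.037     ]
 [0.43448752 0.28896549 0.037     ]] [0.00022378 0.06630212 0.        ] [-2.93815666e-03  6.75291945e-02 -5.55111512e-17]
[[0.41190712 0.22205397 0.022     ]
 [0.40799925 0.29483923 0.022     ]]
endplate [[0.38390955 0.31930937 0.066     ]
 [0.38351208 0.3279635  0.066     ]
 [0.42848761 0.33049236 0.066     ]
 [0.42816564 0.32204304 0.066     ]] [0.40601872 0.32495207 0.066     ]
```

View pics/w4k.png

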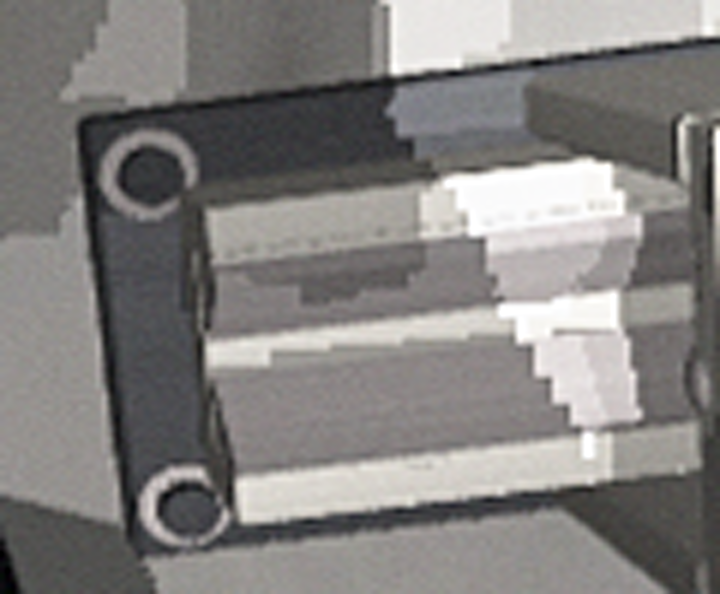

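>>> {"api": "move_arm", "payload": {"steps": [[-0.5, [0.01, 0, 0], 7], [-0.5, [0.02, 0, 0], 14], [-0.5, [0.03, 0, 0], 21], [-0.5, [0.04, 0, -0.001], 28], [-0.5, [0.05, 0, -0.002], 35], [-0.5, [0.06, 0, -0.003], 42], [-0.5, [0.07, 0, -0.004], 49], [-0.5, [0.08, 0, -0.004], 56]]}}

```text
clock: 5.68
ee_pos: [0.411, 0.2381, 0.1495]
eef_rot: [-1.536, -0.39, 0.39]
ft_force: [0.3, -0.4, -1.6]
width: 0.357
```

```bash
cat >> h.py <<'E'
def rep():
    st=status.sense(); M=Ro.from_rotvec(st['eef_rot']).as_matrix()
    print('t',round(st['clock'],2),'ee',st['ee_pos'].round(4),'F',st['ft_force'].round(2),'w',round(st['width']*94,1),'yaw',round(np.degrees(np.arctan2(M[1,0],M[0,0])),2),'tilt',M[:,1].round(3)); return st,M
def to(tgt,yaw=None):
    st,M=rep(); print('tool shift',(M.T@(np.array(tgt)-st['ee_pos'])).round(4)); 
E
python3 -c "
from h import *
to((.41,.245,.15))"
```

```text
t 5.68 ee [0.411  0.2381 0.1495] F [ 0.26 -0.42 -1.64] w 33.6 yaw 28.47 tilt [ 0.    -0.001 -1.   ]
tool shift [ 0.0024 -0.0006  0.0065]
```

>>> {"api": "move_arm", "payload": {"steps": [[-0.5, [0.001, 0, 0.004], 7], [-0.5, [0.0015, 0, 0.0065], 14], [-0.5, [0.0015, 0, 0.0065], 20], [-0.5, [0.0015, 0, 0.0065], 24], [-0.5, [0.0015, 0, 0.0065], 26], [-0.5, [0.0015, 0, 0.0065], 26], [-0.5, [0.0015, 0, 0.0065], 26]]}}

```text
clock: 6.27
ee_pos: [0.4088, 0.2446, 0.1495]
eef_rot: [-1.571, -0.04, 0.04]
ft_force: [0.5, -0.6, -1.4]
width: 0.354
```

```bash
python3 -c "
from h import *
to((.41,.245,.06))
s=snap('wrist','w5');s=snap('side','s5')
cv2.imwrite('pics/s5z.png',cv2.resize(s['img'][180:300,370:510,::-1],None,fx=5,fy=5,interpolation=cv2.INTER_CUBIC))"
```

```text
t 6.27 ee [0.4088 0.2446 0.1495] F [ 0.48 -0.58 -1.44] w 33.3 yaw 2.94 tilt [-0. -0. -1.]
tool shift [0.0013 0.0895 0.0004]
```

View pics/w5.png

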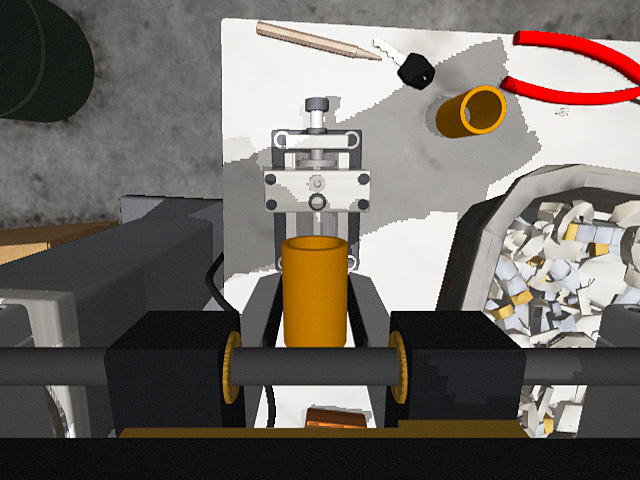

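View pics/s5z.png

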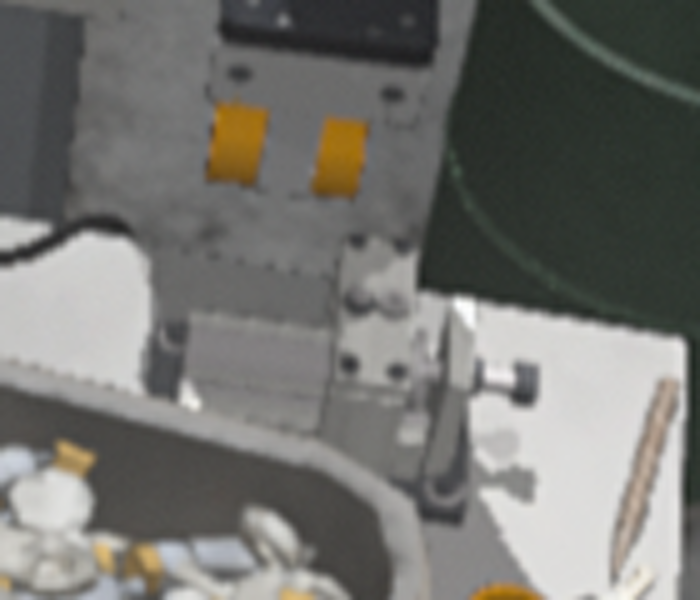

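```bash
python3 -c "
from h import *
s=load('w5');im=s['img'][:,:,::-1]
cv2.imwrite('pics/w5z.png',cv2.resize(im[90:290,240:400],None,fx=4,fy=3,interpolation=cv2.INTER_CUBIC))
"
```

```text
(no output)
```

View pics/w5z.png

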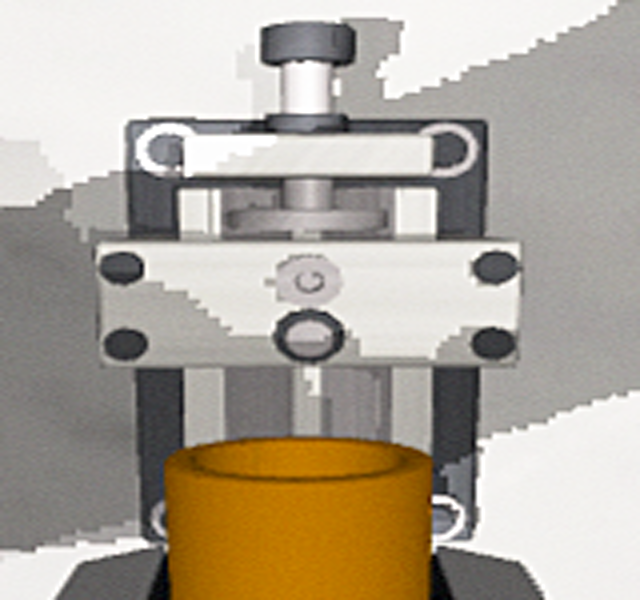

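```bash
python3 -c "
from h import *
s=load('w5')
J=lambda x,y,z: onz(s,240+(x+.5)/4-.5,90+(y+.5)/3-.5,z)
for n,a,b,z in [('bridge',(97,240),(522,240),.078),('bridgef',(99,366),(519,366),.078),('endpl',(182,136),(432,136),.066),('base far',(128,122),(488,122),.01),('base mid',(141,480),(478,480),.01),('pad',(224,225),(388,225),.05),('jaw',(183,420),(434,420),.037)]:
    A,B=J(*a,z),J(*b,z); m=(A+B)/2; print(n,m.round(4),np.linalg.norm(B-A).round(4), 'x at y.271 if yaw 3:',(m[0]+.052*(m[1]-.271)).round(4))
print(J(306,232,.062),J(306,205,.062))
"
```

```text
bridge [0.4074 0.3055 0.078 ] 0.0751 x at y.271 if yaw 3: 0.4092
bridgef [0.4089 0.2757 0.078 ] 0.0764 x at y.271 if yaw 3: 0.4091
endpl [0.4057 0.3297 0.066 ] 0.0452 x at y.271 if yaw 3: 0.4088
base far [0.4058 0.3372 0.01  ] 0.0788 x at y.271 if yaw 3: 0.4093
base mid [0.4118 0.2294 0.01  ] 0.0799 x at y.271 if yaw 3: 0.4097
pad [0.4067 0.3085 0.05  ] 0.0321 x at y.271 if yaw 3: 0.4087
jaw [0.4101 0.2541 0.037 ] 0.0537 x at y.271 if yaw 3: 0.4093
[0.40675188 0.30696679 0.062     ] [0.40641148 0.31351513 0.062     ]
```

>>> {"api": "move_arm", "payload": {"steps": [[-0.5, [0.0015, 0.03, 0.0007], 0], [-0.5, [0.0015, 0.06, 0.0007], 0], [-0.5, [0.0015, 0.085, 0.0007], 0], [-0.5, [0.0015, 0.1, 0.0007], 0], [-0.5, [0.0015, 0.105, 0.0007], 0], [-0.5, [0.0015, 0.105, 0.0007], 0], [-0.5, [0.0015, 0.105, 0.0007], 0]]}}

```text
clock: 6.95
ee_pos: [0.4102, 0.2463, 0.0451]
eef_rot: [-1.57, -0.041, 0.04]
ft_force: [0.6, 0.4, -1.7]
width: 0.356
```

```bash
python3 -c "
from h import *
to((.4105,.2453,.0396))"
```

```text
t 6.95 ee [0.4102 0.2463 0.0451] F [ 0.55  0.44 -1.65] w 33.5 yaw 2.95 tilt [ 0.  0. -1.]
tool shift [ 0.0002  0.0055 -0.001 ]
```

>>> {"api": "move_arm", "payload": {"steps": [[-0.5, [0.0002, 0.001, -0.001], 0], [-0.5, [0.0002, 0.002, -0.001], 0], [-0.5, [0.0002, 0.003, -0.001], 0], [-0.5, [0.0002, 0.0035, -0.001], 0], [-0.5, [0.0002, 0.004, -0.001], 0], [-0.5, [0.0002, 0.004, -0.001], 0]]}}

```text
clock: 7.45
ee_pos: [0.41, 0.2455, 0.0406]
eef_rot: [-1.57, -0.041, 0.041]
ft_force: [0.2, 0.5, -1.0]
width: 0.352
```

>>> {"api": "move_arm", "payload": {"steps": [[-0.5, [0, 0.0004, 0], 0], [-0.5, [0, 0.0008, 0], 0], [-0.5, [0, 0.0012, 0], 0], [-0.5, [0, 0.0012, 0], 0]]}}

```text
clock: 7.78
ee_pos: [0.4105, 0.2456, 0.0397]
eef_rot: [-1.57, -0.041, 0.04]
ft_force: [0.4, -0.9, 7.4]
width: 0.354
```

>>> {"api": "move_arm", "payload": {"steps": [[-0.5, [0, -0.0004, 0], 0], [-0.3, [0, -0.0004, 0], 0], [0.0, [0, -0.0004, 0], 0], [0.3, [0, -0.0004, 0], 0], [0.3, [0, -0.0004, 0], 0], [0.3, [0, -0.0004, 0], 0], [0.3, [0, -0.0004, 0], 0]]}}

```text
clock: 8.37
ee_pos: [0.4098, 0.2453, 0.0396]
eef_rot: [-1.571, -0.04, 0.041]
ft_force: [-0.2, 0.1, -0.2]
width: 0.639
```

```bash
python3 -c "
from h import *
rep(); s=snap('wrist','w6')
cv2.imwrite('pics/w6z.png',cv2.resize(s['img'][100:400,200:440,::-1],None,fx=2.5,fy=2,interpolation=cv2.INTER_CUBIC))"
```

```text
t 8.37 ee [0.4098 0.2453 0.0396] F [-0.19  0.1  -0.16] w 60.1 yaw 2.96 tilt [-0. -0. -1.]
```

View pics/w6z.png

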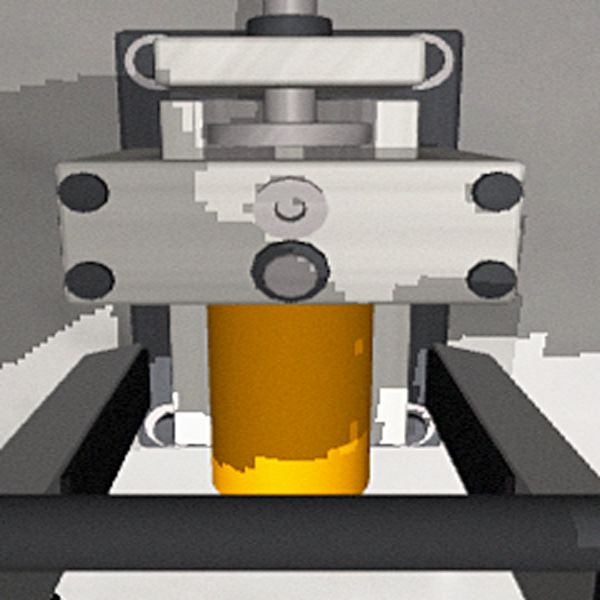

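>>> {"api": "move_arm", "payload": {"steps": [[0.3, [0, -0.02, 0], 0], [0.3, [0, -0.042, 0], 0], [0.3, [0, -0.042, 0], 0], [-0.2, [0, -0.042, -0.02], 0], [-0.48, [0, -0.042, -0.045], 0], [-0.48, [0, -0.042, -0.045], 0], [-0.48, [0, -0.042, -0.045], 0], [-0.48, [0, -0.042, -0.045], 0]]}}

```text
clock: 9.08
ee_pos: [0.4124, 0.2009, 0.0816]
eef_rot: [-1.57, -0.04, 0.04]
ft_force: [0.7, -0.1, 0.2]
width: 0.329
```

```bash
python3 -c "
from h import *
to((.4128,.202,.0395)); s=snap('wrist','w7')
cv2.imwrite('pics/w7z.png',cv2.resize(s['img'][100:400,160:480,::-1],None,fx=2.4,fy=2,interpolation=cv2.INTER_CUBIC))"
```

```text
t 9.08 ee [0.4124 0.2009 0.0816] F [ 0.7  -0.07  0.17] w 30.9 yaw 2.95 tilt [ 0.  0. -1.]
tool shift [0.0005 0.0421 0.0011]
```

View pics/w7z.png

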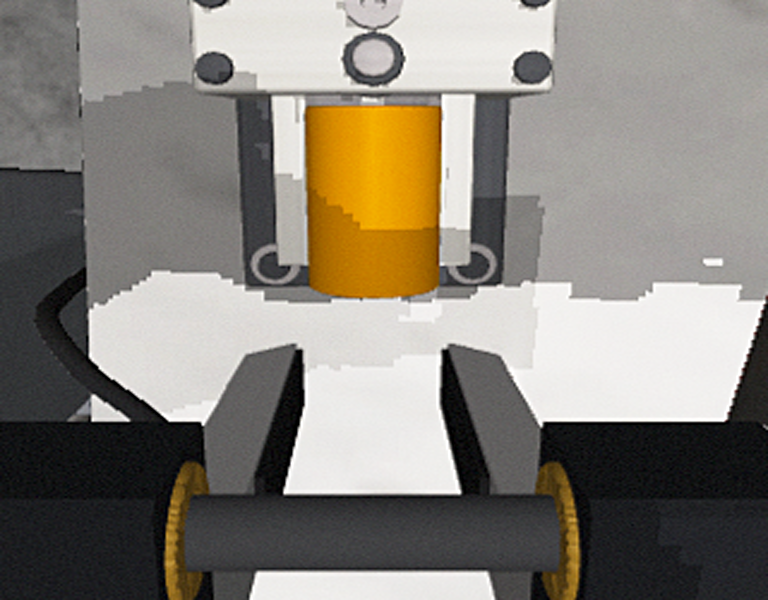

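>>> {"api": "move_arm", "payload": {"steps": [[-0.48, [0.0005, 0.015, 0], 0], [-0.48, [0.0005, 0.033, 0], 0], [-0.48, [0.0005, 0.042, 0], 0], [-0.48, [0.0005, 0.042, 0], 0], [-0.48, [0.0005, 0.042, 0], 0], [-0.48, [0.0005, 0.042, 0], 0]]}}

```text
clock: 9.63
ee_pos: [0.4131, 0.2007, 0.0402]
eef_rot: [-1.57, -0.041, 0.04]
ft_force: [0.0, -0.1, -0.1]
width: 0.263
```

```bash
python3 -c "
from h import *
to((.4128,.207,.0395))"
```

```text
t 9.63 ee [0.4131 0.2007 0.0402] F [ 0.01 -0.15 -0.14] w 24.7 yaw 2.96 tilt [ 0.  0. -1.]
tool shift [0.     0.0007 0.0063]
```

>>> {"api": "move_arm", "payload": {"steps": [[-0.48, [0, 0.0005, 0.0015], 0], [-0.48, [0, 0.0005, 0.003], 0], [-0.48, [0, 0.0005, 0.0045], 0], [-0.48, [0, 0.0005, 0.006], 0], [-0.48, [0, 0.0005, 0.007], 0], [-0.48, [0, 0.0005, 0.008], 0], [-0.48, [0, 0.0005, 0.009], 0], [-0.48, [0, 0.0005, 0.01], 0]]}}

```text
clock: 10.3
ee_pos: [0.4123, 0.2105, 0.0392]
eef_rot: [-1.571, -0.04, 0.041]
ft_force: [0.6, -1.7, -0.0]
width: 0.26
```

>>> {"api": "move_arm", "payload": {"steps": [[-0.48, [0, 0, 0.001], 0], [-0.48, [0, 0, 0.002], 0], [-0.48, [0, 0, 0.003], 0], [-0.48, [0, 0, 0.004], 0]]}}

```text
clock: 10.63
ee_pos: [0.4121, 0.2144, 0.0392]
eef_rot: [-1.571, -0.04, 0.041]
ft_force: [0.5, -3.0, 0.9]
width: 0.259
```

>>> {"api": "move_arm", "payload": {"steps": [[-0.48, [0, 0, 0.0007], 0], [-0.48, [0, 0, 0.0014], 0], [-0.48, [0, 0, 0.002], 0]]}}

```text
clock: 10.88
ee_pos: [0.4119, 0.2153, 0.0391]
eef_rot: [-1.572, -0.04, 0.04]
ft_force: [1.8, -9.9, 3.4]
width: 0.258
```

>>> {"api": "move_arm", "payload": {"steps": [[-0.48, [0, 0, 0.0007], 0], [-0.48, [0, 0, 0.0014], 0], [-0.48, [0, 0, 0.002], 0]]}}

```text
clock: 11.13
ee_pos: [0.4119, 0.2163, 0.0391]
eef_rot: [-1.573, -0.039, 0.04]
ft_force: [2.2, -15.7, 7.2]
width: 0.261
```

>>> {"api": "move_arm", "payload": {"steps": [[-0.48, [0, 0, 0.0007], 0], [-0.48, [0, 0, 0.0014], 0], [-0.48, [0, 0, 0.002], 0]]}}

```text
clock: 11.38
ee_pos: [0.4118, 0.2188, 0.0391]
eef_rot: [-1.572, -0.039, 0.04]
ft_force: [1.3, -10.1, 5.7]
width: 0.261
```

>>> {"api": "move_arm", "payload": {"steps": [[-0.48, [0, 0, 0.0007], 0], [-0.48, [0, 0, 0.0014], 0], [-0.48, [0, 0, 0.002], 0]]}}

```text
clock: 11.63
ee_pos: [0.4116, 0.2212, 0.0391]
eef_rot: [-1.572, -0.039, 0.04]
ft_force: [1.0, -9.9, 5.7]
width: 0.26
```

>>> {"api": "move_arm", "payload": {"steps": [[-0.48, [0, 0, 0.001], 0], [-0.48, [0, 0, 0.002], 0], [-0.48, [0, 0, 0.003], 0], [-0.48, [0, 0, 0.004], 0]]}}

```text
clock: 11.97
ee_pos: [0.4114, 0.2252, 0.0391]
eef_rot: [-1.572, -0.039, 0.04]
ft_force: [0.4, -9.7, 4.9]
width: 0.261
```

```bash
python3 -c "
from h import *
rep(); s=snap('wrist','w8')
cv2.imwrite('pics/w8z.png',cv2.resize(s['img'][150:390,180:460,::-1],None,fx=2.5,fy=2.5,interpolation=cv2.INTER_CUBIC))
s=snap('side','s8')
cv2.imwrite('pics/s8z.png',cv2.resize(s['img'][200:300,370:490,::-1],None,fx=5,fy=5,interpolation=cv2.INTER_CUBIC))"
```

```text
t 11.97 ee [0.4114 0.2252 0.0391] F [ 0.4  -9.72  4.88] w 24.5 yaw 2.9 tilt [-0.001 -0.001 -1.   ]
```

View pics/w8z.png

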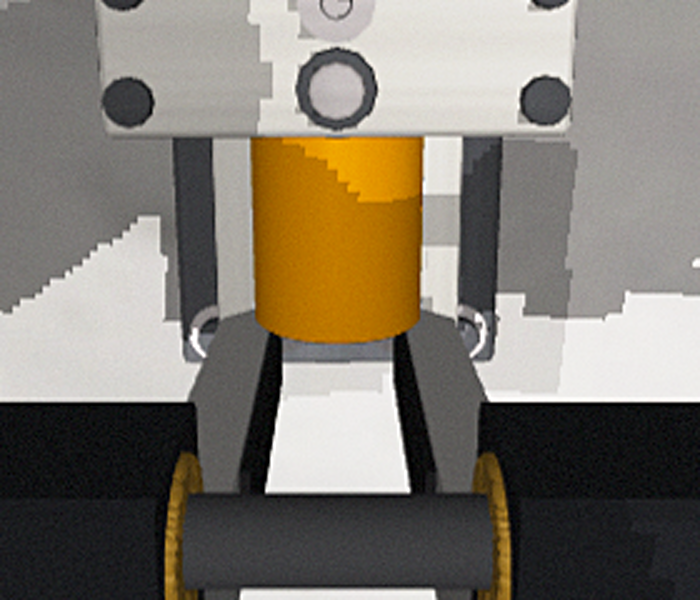

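View pics/s8z.png

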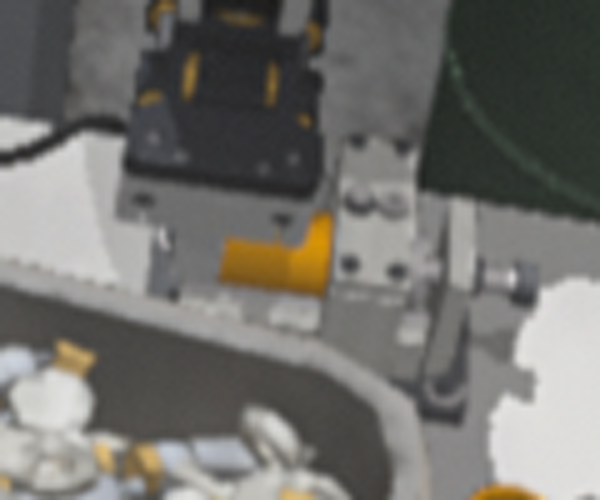

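Both views show the sleeve straight and under the plunger, with the fingers bearing on its rear rim. I'll keep pushing.

>>> {"api": "move_arm", "payload": {"steps": [[-0.48, [0, 0, 0.001], 0], [-0.48, [0, 0, 0.002], 0], [-0.48, [0, 0, 0.003], 0], [-0.48, [0, 0, 0.004], 0], [-0.48, [0, 0, 0.005], 0], [-0.48, [0, 0, 0.006], 0], [-0.48, [0, 0, 0.007], 0], [-0.48, [0, 0, 0.008], 0]]}}

```text
clock: 12.73
ee_pos: [0.411, 0.2332, 0.0391]
eef_rot: [-1.572, -0.039, 0.04]
ft_force: [-0.3, -8.9, 3.8]
width: 0.26
```

>>> {"api": "move_arm", "payload": {"steps": [[-0.48, [0, 0, 0.0005], 0], [-0.48, [0, 0, 0.001], 0], [-0.48, [0, 0, 0.0015], 0], [-0.48, [0, 0, 0.002], 0]]}}

```text
clock: 13.07
ee_pos: [0.4109, 0.2352, 0.0391]
eef_rot: [-1.572, -0.039, 0.04]
ft_force: [0.0, -9.2, 3.6]
width: 0.258
```

>>> {"api": "move_arm", "payload": {"steps": [[-0.48, [0, 0, 0.0005], 0], [-0.48, [0, 0, 0.001], 0], [-0.48, [0, 0, 0.0015], 0], [-0.48, [0, 0, 0.002], 0]]}}

```text
clock: 13.4
ee_pos: [0.4108, 0.2372, 0.0391]
eef_rot: [-1.572, -0.039, 0.04]
ft_force: [1.4, -8.8, 3.6]
width: 0.259
```

>>> {"api": "move_arm", "payload": {"steps": [[-0.48, [0, 0, 0.0005], 0], [-0.48, [0, 0, 0.0009], 0], [-0.48, [0, 0, 0.0012], 0]]}}

```text
clock: 13.65
ee_pos: [0.4107, 0.2384, 0.0391]
eef_rot: [-1.572, -0.039, 0.04]
ft_force: [0.2, -9.0, 3.9]
width: 0.261
```

>>> {"api": "move_arm", "payload": {"steps": [[-0.48, [0, 0, 0.0005], 0], [-0.48, [0, 0, 0.0009], 0], [-0.48, [0, 0, 0.0012], 0]]}}

```text
clock: 13.9
ee_pos: [0.4106, 0.2396, 0.0391]
eef_rot: [-1.572, -0.039, 0.04]
ft_force: [1.7, -8.8, 3.0]
width: 0.256
```

>>> {"api": "move_arm", "payload": {"steps": [[-0.48, [0, 0, 0.0005], 0], [-0.48, [0, 0, 0.0009], 0], [-0.48, [0, 0, 0.0012], 0]]}}

```text
clock: 14.15
ee_pos: [0.4106, 0.2408, 0.039]
eef_rot: [-1.572, -0.039, 0.04]
ft_force: [0.2, -8.6, 3.1]
width: 0.26
```

>>> {"api": "move_arm", "payload": {"steps": [[-0.48, [0, 0, 0.0004], 0], [-0.48, [0, 0, 0.0008], 0], [-0.48, [0, 0, 0.0008], 0]]}}

```text
clock: 14.4
ee_pos: [0.4105, 0.2418, 0.0391]
eef_rot: [-1.572, -0.04, 0.04]
ft_force: [1.0, -5.6, 2.1]
width: 0.261
```

>>> {"api": "move_arm", "payload": {"steps": [[-0.48, [0, 0, 0.0005], 0], [-0.48, [0, 0, 0.001], 0], [-0.48, [0, 0, 0.0014], 0]]}}

```text
clock: 14.65
ee_pos: [0.4104, 0.243, 0.039]
eef_rot: [-1.572, -0.039, 0.04]
ft_force: [1.2, -8.7, 3.1]
width: 0.258
```

>>> {"api": "move_arm", "payload": {"steps": [[-0.48, [0, 0, 0.0004], 0], [-0.48, [0, 0, 0.0008], 0], [-0.48, [0, 0, 0.001], 0]]}}

```text
clock: 14.9
ee_pos: [0.4104, 0.2437, 0.039]
eef_rot: [-1.572, -0.039, 0.04]
ft_force: [0.5, -11.2, 5.9]
width: 0.261
```

>>> {"api": "move_arm", "payload": {"steps": [[-0.48, [0, 0, 0.0003], 0], [-0.48, [0, 0, 0.0006], 0], [-0.48, [0, 0, 0.0006], 0]]}}

```text
clock: 15.15
ee_pos: [0.4104, 0.2437, 0.039]
eef_rot: [-1.573, -0.039, 0.04]
ft_force: [0.8, -15.3, 6.4]
width: 0.261
```

No motion and the force is climbing, so this is the stop. I'll press a bit firmer and hold.

>>> {"api": "move_arm", "payload": {"steps": [[-0.48, [0, 0, 0.0002], 0], [-0.48, [0, 0, 0.0004], 0], [-0.48, [0, 0, 0.0004], 0], [-0.48, [0, 0, 0.0004], 0]]}}

```text
clock: 15.48
ee_pos: [0.4104, 0.2437, 0.039]
eef_rot: [-1.573, -0.038, 0.04]
ft_force: [1.3, -16.1, 7.9]
width: 0.257
```

>>> {"api": "move_arm", "payload": {"steps": [[-0.48, [0, 0, 0], 0], [-0.48, [0, 0, 0], 0], [-0.48, [0, 0, 0], 0], [-0.48, [0, 0, 0], 0], [-0.48, [0, 0, 0], 0]]}}

```text
clock: 15.9
ee_pos: [0.4104, 0.2437, 0.039]
eef_rot: [-1.573, -0.038, 0.04]
ft_force: [2.2, -15.6, 8.0]
width: 0.261
```

>>> {"api": "move_arm", "payload": {"steps": [[-0.48, [0, 0, 0.0002], 0], [-0.48, [0, 0, 0.0004], 0], [-0.48, [0, 0, 0.0004], 0], [-0.48, [0, 0, 0.0004], 0], [-0.48, [0, 0, 0.0004], 0], [-0.48, [0, 0, 0.0004], 0]]}}

```text
clock: 16.4
ee_pos: [0.4104, 0.2437, 0.039]
eef_rot: [-1.573, -0.038, 0.04]
ft_force: [2.4, -18.2, 9.7]
width: 0.258
```

>>> {"api": "move_arm", "payload": {"steps": [[-0.48, [0, 0, -0.001], 0], [-0.48, [0, 0, -0.003], 0], [-0.48, [0, 0, -0.008], 0], [-0.48, [0, 0, -0.02], 0], [-0.48, [0, 0, -0.035], 0], [-0.48, [0, 0, -0.035], 0], [-0.48, [0, 0, -0.035], 0]]}}

```text
clock: 16.98
ee_pos: [0.4123, 0.2108, 0.0393]
eef_rot: [-1.57, -0.039, 0.039]
ft_force: [0.7, 0.9, -0.2]
width: 0.26
```

>>> {"api": "move_arm", "payload": {"steps": [[-0.48, [0, -0.02, 0], 0], [-0.48, [0, -0.05, 0], 0], [-0.48, [0, -0.08, 0], 0], [-0.48, [0, -0.09, 0], 0], [-0.48, [0, -0.09, 0], 0]]}}

```text
clock: 17.4
ee_pos: [0.4134, 0.2132, 0.1315]
eef_rot: [-1.567, -0.043, 0.039]
ft_force: [-0.7, -0.2, 0.3]
width: 0.259
```

```bash
python3 -c "
from h import *
rep(); s=snap('wrist','w9')
cv2.imwrite('pics/w9z.png',cv2.resize(s['img'][80:320,200:440,::-1],None,fx=2.5,fy=2.5,interpolation=cv2.INTER_CUBIC))
s=snap('side','s9')
cv2.imwrite('pics/s9z.png',cv2.resize(s['img'][210:300,390:490,::-1],None,fx=6,fy=6,interpolation=cv2.INTER_CUBIC))"
```

```text
t 17.4 ee [0.4134 0.2132 0.1315] F [-0.74 -0.22  0.32] w 24.4 yaw 3.0 tilt [ 0.003  0.004 -1.   ]
```

View pics/w9z.png

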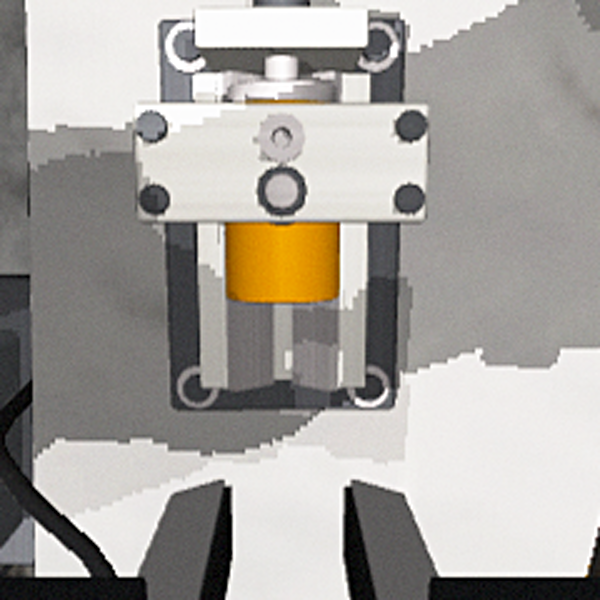

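View pics/s9z.png

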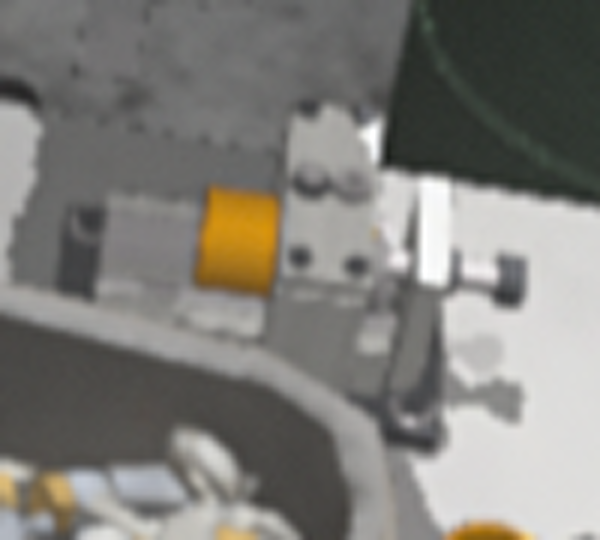

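```bash
python3 -c "
from h import *
s=load('w9'); W=lambda x,y,z: onz(s,200+(x+.5)/2.5-.5,80+(y+.5)/2.5-.5,z)
o=np.array([.4091,.2713,0]);ex=np.array([-.0523,.9986,0]);ey=np.array([-.9986,-.0523,0])
for n,p,z in [('rear end ring mid',(283,302),.06),('pad edge/front',(283,99),.062),('L',(226,270),.046),('R',(339,270),.046),('Lf',(227,228),.046),('Rf',(338,228),.046)]:
    X=W(*p,z)-o; print(n,(X@ex).round(4),(X@ey).round(4))
s=snap('top','t9'); cv2.imwrite('pics/t9z.png',cv2.resize(s['img'][150:310,150:510,::-1],None,fx=2.2,fy=2.2))
rep()"
```

```text
rear end ring mid -0.0189 -0.0003
pad edge/front 0.0365 -0.0004
L -0.0107 0.0169
R -0.0108 -0.0172
Lf 0.0017 0.0164
Rf 0.0017 -0.0168
t 17.55 ee [0.4117 0.2119 0.1285] F [ 0.38 -0.09 -0.55] w 24.9 yaw 3.0 tilt [-0.001 -0.    -1.   ]
```

View pics/t9z.png

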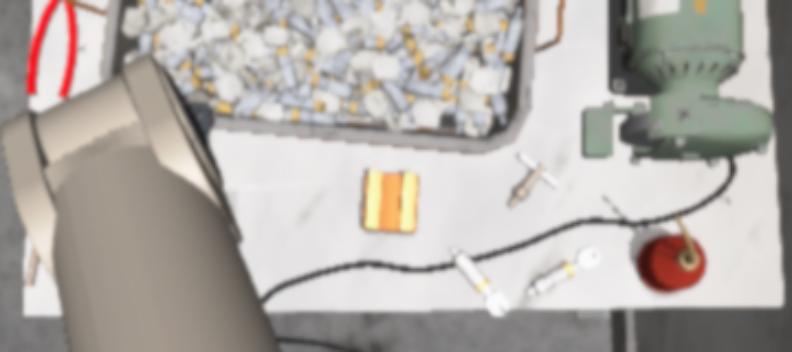

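```bash
python3 -c "
from h import *
print(bot.close_job()); rep()"
```

```text
the job is handed in; nothing more can be done
None
the job is handed in; nothing more can be done
```

The sleeve is home against the stop, lying in the V, and I handed the job in at about 17.6 s.

- **Loading:** I took the sleeve from the cradle and laid it in the open end of the V. It touched down at about 7 N. I then pushed it from behind with the fingers about 25 mm apart.
- **Feel of the push:** the plunger bump came at about 16 N. The drag after it was about 9 N, and 5.6 N when moving slowly. The motion then stopped dead and the force rose. I held it there for about a second at 16–18 N on the tool.
- **Last views:** after I backed off, the sleeve's front was at jig x ≈ 36.5 and its rear at ≈ −18.9, which gives 55.4 long against the 55 stated. It lay within 0.5 mm of the V's middle and 34 wide, as a level sleeve resting on both jaws should. The front end showed right up against the stop pad.
- **Loose things:** the chuck key, oil can and lock core were in place in the last top view. The arm hid the standing sleeve there, but it never went near it. The robot was touching nothing.

**Disagreement:** the front position from the plunger bump, about jig x 33.6, is about 3 mm less than the camera's 36.5. The bump only marks "near x 6", and the stall and the visible contact with the pad both say the sleeve is home.

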